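# Lid the pool sample and raise the carrier's handle

### The job

Get the pool water sample ready to be carried off: set the loose green lid on the open white sample pot so that it sits seated and level, and let go of it. Then take the carrier's telescopic handle by its black grip so that the orange release button is squeezed in, pull the handle straight up past its first stop to the second, fully out, and finish still holding the grip there. Leave the pot in its well and all the bottles, jars and glassware where they stand.

Things in the scene. Friction and masses are not known exactly. Their poses are not given: they have to be found in the camera images.
- carrier: Blue carrier, immovable: base 150 (x) by 330 (y) by 12 mm; round well rings (inner diameter 85 mm, top 37 mm above the bench) centred 110 mm to either side along its y; in the middle a grey upright housing 56 (x) by 40 (y) mm, 110 mm tall, from which the telescopic handle rises. Origin: centre of its underside, on the bench; z up, turned up to 25 degrees about z.
- grip: Black bar grip on the handle, 100 (x) by 24 (y) by 30 mm (z), axes as the carrier's. Origin: its centre, 145 mm above the bench when down; 20 mm of bare tube below it. Moves only up and down. Locked down unless the button in the middle of its +y side is pressed; gripping across y at mid-bar squeezes it (29 mm wide unpressed, 24 pressed). Let go when raised, it sinks by its weight.
- release_button (a joint): Orange release button 34 (along the bar) by 18 mm high, centred on the grip's +y side and standing out 5 mm. 0 = out, 0.005 = pressed flush with the side; it springs back, about 1.5 N at first and 6 N fully in. The handle is locked down until it is pressed 3 mm or more; keep it pressed at least for the first 25 mm of rise.
- upper_tube (a joint): Rise of the thin upper tube (carrying the grip) out of the lower tube, m: 0 = down, 0.060 = out at its end. It comes first, with about 3 N of pull; its end is the handle's first stop (grip 60 mm above its lowest place).
- lower_tube (a joint): Rise of the wider lower tube out of the housing, m: 0 = down, 0.060 = out at its end. It follows after the first stop and needs about 7 N of pull in all; its end is the second stop (hard; grip centre 120 mm above its lowest place, 265 mm above the bench).
- lid: Loose lid, 60 g: green disc 88 mm across, 5 mm thick; under it a white round plug 64 mm across, 8 mm deep; on it a black upright round knob 22 mm across, from 5 to 41 mm above the disc's underside. Origin: centre of the disc's underside, which comes to rest on the pot's rim; z up along the knob. Starts on the bench on its plug (origin 8 mm up).
- pot: Open white cylindrical sample pot, 80 mm outer and 72 mm inner diameter, 90 mm tall, loose in one of the carrier's two wells (2 to 3 mm of play); the other well holds a closed amber jar with a black cap. Origin: centre of its underside, 12 mm above the bench; z up.
- pot_rim (a point): Centre of the pot's mouth, at the height of the rim (102 mm above the bench).
- carried_jar: Closed amber glass jar with black cap, 78 mm in diameter, 95 mm tall, in the carrier's other well; leave it. Origin: centre of its underside.
- jug: Clear plastic measuring jug, 110 mm across, 140 mm tall, at the back left; leave it. Origin: centre of its underside.
- white_bottle: Small white bottle, white cap, 36 by 90 mm, between lid and jug; leave it. Origin: centre of its underside.
- blue_bottle: Small white bottle, blue cap, 36 by 90 mm, behind the carrier; leave it. Origin: centre of its underside.
- orange_jar: Orange jar, black cap, 56 by 60 mm, behind the carrier; leave it. Origin: centre of its underside.
- amber_jar: Amber jar, black cap, 56 by 60 mm, right of the carrier; leave it. Origin: centre of its underside.
- cuvette: Small greenish glass cup, 28 by 55 mm, at the back right; leave it. Origin: centre of its underside.
There are look-alikes about, which are no part of the job. Of the things like the lid, leave any that is pink; of the rest the smaller one is meant. Leave any pink look-alike of the pot alone.

How it is judged:
By the outcome, as a careful person would: the job done as asked, in the order asked, and still so for the second after the job is handed in, while the arm keeps its last pose, push and grip.
It also fails if it takes over 54 s, if anything falls off the work surface, if the arm or the gripper's body presses on something with over 40 N, if the wrist force passes 120 N, or if a joint passes its speed limit or range.

### The arm

A 6-joint arm with a two-finger parallel gripper is mounted at the origin on the work surface. World frame = base frame: x ahead of the robot, y to its left, z up, the work surface at z = 0. Lengths are in m, angles in degrees, forces in N, time in s.
With the tool pointing down it reaches from about 0.275 to 1 m from the base axis. Payload 8.4 kg.
Tool frame: the origin (TCP) lies midway between the tips of the shut fingers; the grasp point (between the pads) lies 19 mm behind it (arm.grasp_offset is the distance from the TCP to the grasp point, in m); y points along the fingers, z is the direction in which the jaws open and shut, and the axes are right-handed (so a half turn about y gives the same grasp; the last joint's range is limited). The gripper opens to 85 mm and grips with 20 to 120 N. Pads are 22 mm wide; open, the fingers measure 114 mm over their backs; the gripper's body (76 mm by 85 mm) begins 54 mm behind the grasp point. The pads swing forward as they close: fully open they stand 13 mm farther back than shut.
Start: joints at [-76.226, 20.225, 93.587, -0, 66.188, -0.138], TCP at [0.15, -0.607, 0.231] pointing down, gripper open.
Joint ranges: [-150.9, 150.9], [-52.94, 120.26], [3.33, 152.33], [-74.26, 254.26], [0, 154.13], [-172.89, 172.89]. Speed limits (degrees/s): [127.2, 127.2, 159.86, 180, 180, 180].

### API

Orientations are given as a 3x3 rotation matrix whose columns are the frame's x, y, z axes.
In Python, from workcell import arm gives the robot as it stands. The module is installed in compiled form; this text tells all that it offers.
- The arm moves only by the shell command python3 -m creep 'ROWS' [FORCE]. ROWS is JSON, a list of rows, each an object with "hand": the opening in per cent of the stroke, from 0 (shut) to 100 (fully open); "translation": the shift along the tool's x, y, z scaled (see below), a list of three; "spin": the turn about the tool's y scaled (see below). A call has 1 to 12 rows; each row is the pose to reach, as a shift and turn from the pose measured when the call began, along the tool's axes at that moment; what a row does not reach only later rows make up. The controller multiplies each number of a shift by 800 mm and each number of a turn by 30 degrees. A row lasts 1/12 s, in which the tool goes at most 41.7 mm and 7.16 degrees, less where a joint would pass 70% of its speed; a pose out of reach is approached as far as the arm can. A call with a number of a shift or a turn outside -1 to 1 is refused whole. A call with a gripper value outside its range is refused whole. The fingers move at their own pace and stop on an object; FORCE is the grip in N (left out, the last holds). Time passes only in rows, so rows that repeat a pose let the fingers close. It gives the time, the measured TCP pose, the force and the opening at its end, in the units of the state.
- arm.get_obs(): the state, without advancing time (a new reading comes with each control period).
- arm.capture(name): name is "side" or "top"; returns the picture (384x512x3 uint8, red, green, blue); there is no depth.
- arm.camera_params(name): a dict with "fx", "fy", "cx", "cy" (pixels), "dist_coeffs" ([k1, k2, p1, p2, k3] as OpenCV has them; the pictures are not rectified), "extrinsics" (4x4, takes a point from world to camera coordinates). Camera axes: x right, y down, z forward; pixel columns grow to the right and rows downward; lengths in m; the calibration is good to about 2 mm. A picture is of the moment at which its call begins. camera_params takes no time and is no camera call.
- arm.hand_in(): hands the job in, once; it reports no verdict.
The state is a dict: "clock": time; "q": joint angles; "qvel": joint speeds; "effort": joint torques, N m; "ee_pos": TCP position; "eef_rot": TCP orientation; "force": force on the tool from outside, world axes, zero at the start; "moment": the same for the moment, N m; "width": opening from 0.0 (shut) to 1.0 (fully open).
Only numpy, scipy, OpenCV 4.12 (cv2) and the standard library are available. Lean on these libraries where they do the work, as an engineer would, in place of code of your own. Each camera call takes 0.05 s, during which the arm holds its last target. There are 200 camera calls.

## Working session

There is one attempt and no reset: what is moved stays moved. The work goes in short steps, Python scripts to look and compute and a shell command to move; the robot and the scene stay as the last step left them, time stands still between calls to the robot, and variables do not carry over. Pictures are saved under pics/ and viewed, about 8 in all and at most 12, crops included, and the job is handed in when it is done.

```bash
mkdir -p pics; python3 - <<'E'
from workcell import arm
import cv2,numpy as np
for n in("side","top"):
    cv2.imwrite(f"pics/{n}0.png",cv2.resize(arm.capture(n)[:,:,::-1],(800,600),interpolation=cv2.INTER_CUBIC))
    p=arm.camera_params(n);print(n,p)
o=arm.get_obs();print(o['clock'],o['ee_pos'],o['eef_rot'],o['width'],arm.grasp_offset)
E
```

```text
side {'fx': 421.45197946178405, 'fy': 421.45197946178405, 'cx': 252.5149032602754, 'cy': 188.01977793633506, 'dist_coeffs': array([-0.11502561,  0.        ,  0.        ,  0.        ,  0.        ]), 'extrinsics': array([[-0.84841985, -0.52904291,  0.01724435,  0.42934102],
       [-0.28276411,  0.42544402, -0.85967543,  0.28446252],
       [ 0.44746868, -0.73424178, -0.5105495 ,  0.94971694],
       [ 0.        ,  0.        ,  0.        ,  1.        ]])}
top {'fx': 351.5666738596578, 'fy': 351.5666738596578, 'cx': 255.1367920553642, 'cy': 190.96149750592696, 'dist_coeffs': array([-0.02113355,  0.        ,  0.        ,  0.        ,  0.        ]), 'extrinsics': array([[-3.44616941e-03, -9.99993883e-01,  5.98157060e-04,
        -3.50162157e-02],
       [-9.79802618e-01,  3.25698988e-03, -1.99940548e-01,
         5.39809454e-01],
       [ 1.99937377e-01, -1.27510485e-03, -9.79807848e-01,
         9.53734801e-01],
       [ 0.00000000e+00,  0.00000000e+00,  0.00000000e+00,
         1.00000000e+00]])}
0.1 [ 0.15016764 -0.6062383   0.23061922] [[-9.70664372e-01 -2.82308172e-04  2.40438343e-01]
 [-2.40438507e-01  1.24965377e-03 -9.70663568e-01]
 [-2.64384244e-05 -9.99999179e-01 -1.28087215e-03]] 1.0009192448618836 0.0187
```

View pics/side0.png

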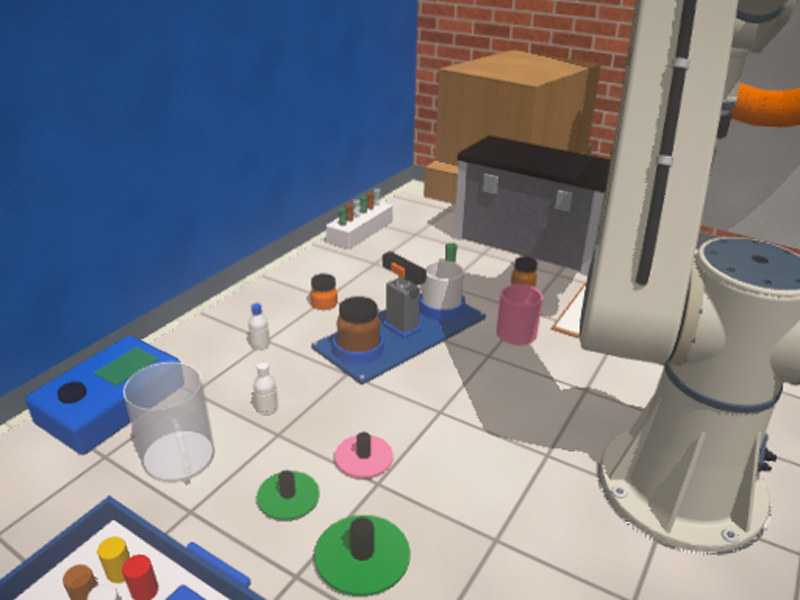

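View pics/top0.png

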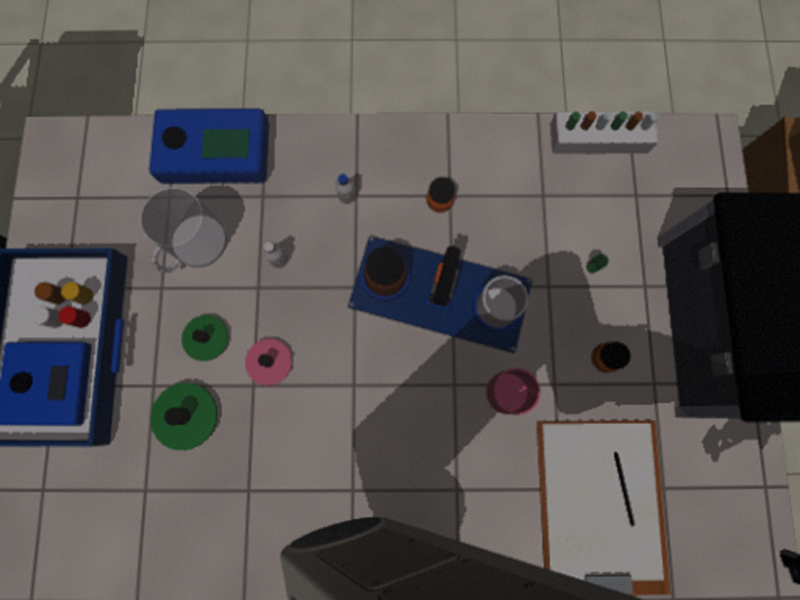

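Side and top views. Lid-like things in the top view (800 px): small green (205,337), large green (184,415), pink (268,361). The small green one fits: not pink, and the smaller of the other two. The pot is the white one at (502,300) in the carrier's right well. The pink one at (513,391) is a look-alike. The orange button faces left (+y). Next I'll measure these and confirm them in one crop.

```bash
cat > h.py <<'E'
from workcell import arm
import cv2,numpy as np
def ray(n,uv):
    p=arm.camera_params(n);K=np.array([[p['fx'],0,p['cx']],[0,p['fy'],p['cy']],[0,0,1]])
    E=np.array(p['extrinsics']);u=cv2.undistortPoints(np.float64(uv).reshape(-1,1,2),K,p['dist_coeffs'])[:,0]
    d=np.c_[u,np.ones(len(u))]@E[:3,:3];return -E[:3,:3].T@E[:3,3],d
def plane(n,uv,z):
    c,d=ray(n,uv);return c+d*((z-c[2])/d[:,2])[:,None]
def proj(n,X):
    p=arm.camera_params(n);K=np.array([[p['fx'],0,p['cx']],[0,p['fy'],p['cy']],[0,0,1]]);E=np.array(p['extrinsics'])
    return cv2.projectPoints(np.float64(X).reshape(-1,1,3),cv2.Rodrigues(E[:3,:3])[0],E[:3,3],K,p['dist_coeffs'])[0][:,0]
def circ(c,r,z,n=60):
    t=np.linspace(0,2*np.pi,n);return np.c_[c[0]+r*np.cos(t),c[1]+r*np.sin(t),0*t+z]
E
cat > m.py <<'E'
from h import *
im={n:arm.capture(n) for n in("side","top")}
for n in im: cv2.imwrite(f"pics/{n}_raw.png",im[n][:,:,::-1])
for n in im:
    hsv=cv2.cvtColor(im[n],cv2.COLOR_RGB2HSV)
    m=cv2.inRange(hsv,(45,100,40),(75,255,255))
    for c in cv2.findContours(m,0,2)[0]:
        if cv2.contourArea(c)<200: continue
        P=plane(n,c[:,0]+0.0,0.013)[:,:2].astype(np.float32)
        (cc,r)=cv2.minEnclosingCircle(P);print(n,"green",c[:,0].mean(0),cc,r)
    m=cv2.inRange(hsv,(100,120,30),(125,255,255))
    for c in cv2.findContours(m,0,2)[0]:
        if cv2.contourArea(c)<800: continue
        P=plane(n,c[:,0]+0.0,0.012)[:,:2].astype(np.float32)
        print(n,"blue",cv2.minAreaRect(P))
E
python3 m.py; python3 - <<'E'
import cv2,numpy as np
a=cv2.imread('pics/top_raw.png');s=cv2.imread('pics/side_raw.png')
A=cv2.resize(a[145:230,215:345],(800,523),interpolation=2)[:,:]
L=cv2.resize(a[190:300,85:200],None,fx=2.6,fy=2.6,interpolation=2)
S=cv2.resize(s[150:250,195:310],(400,300)[:2],interpolation=2)
T=cv2.resize(a[145:230,215:345],(459,300),interpolation=2)
c=np.zeros((600,800,3),np.uint8);c[:300,:459]=T;c[:300,459:]=S[:, :341];c[300:586,:299]=L[:286]
S2=cv2.resize(s[260:384,150:280],(300,286),interpolation=2);c[300:586,310:610]=S2
cv2.imwrite('pics/crop1.png',c)
E
```

```text
side green [230.91025641 355.11538462] (0.3322421908378601, 0.35854217410087585) 0.06179724261164665
side green [183.38888889 316.66666667] (0.4756516218185425, 0.3341541588306427) 0.044087257236242294
side blue ((0.8876842260360718, 0.3223004639148712), (0.20465099811553955, 0.256551057100296), 0.4616636335849762)
side blue ((0.5556933879852295, -0.1212349385023117), (0.3388299345970154, 0.1468842327594757), 74.46166229248047)
side blue ((3.41159725189209, -2.9228649139404297), (3.5875449180603027, 7.4374165534973145), 61.05551528930664)
top green [118.69642857 266.05357143] (0.32962268590927124, 0.360863596200943) 0.06074012070894241
top green [131.26923077 215.98076923] (0.47487232089042664, 0.33072176575660706) 0.04278779774904251
top blue ((0.3900943696498871, 0.6304889917373657), (0.16620446741580963, 0.151133194565773), 89.95864868164062)
top blue ((0.5597100257873535, -0.11598667502403259), (0.3250962197780609, 0.1455356329679489), 74.30477142333984)
top blue ((0.8694356083869934, 0.3499695658683777), (0.23582850396633148, 0.15932799875736237), 89.59774017333984)
```

View pics/crop1.png

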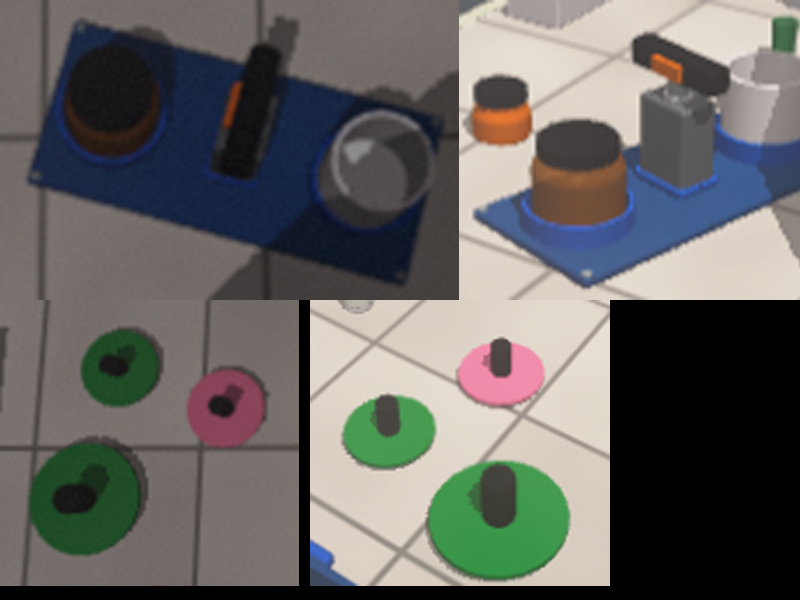

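The crop confirms the target: small green lid, measured radius 43–44 mm, against 61 mm for the large green one. Next I'll refine the pot rim and grip.

```bash
cat > rim.py <<'E'
from h import *
y=np.array([np.cos(np.radians(74.4)),np.sin(np.radians(74.4))]);C=np.array([.5577,-.1186])
g0=C-.11*y;print("pot guess",g0,"pink etc")
def score(n,img,c):
    g=cv2.GaussianBlur(cv2.cvtColor(img,cv2.COLOR_RGB2GRAY).astype(np.float32),(0,0),.7)
    def s(r):
        uv=proj(n,circ(c,r,.102,90)).astype(np.float32)
        return cv2.remap(g,uv[:,0].reshape(1,-1),uv[:,1].reshape(1,-1),1)[0]
    m=s(.038);return np.mean(m-s(.0425))+np.mean(m-s(.033))
for n in("top","side"):
    img=cv2.imread(f"pics/{n}_raw.png")[:,:,::-1]
    b=max(((score(n,img,g0+[dx,dy]),dx,dy) for dx in np.arange(-.012,.0121,.001) for dy in np.arange(-.012,.0121,.001)))
    print(n,b,g0+[b[1],b[2]])
img=cv2.imread("pics/top_raw.png")
m=cv2.inRange(img,(0,0,0),(38,38,38));m[:, :272]=0;m[:,297:]=0;m[:155]=0;m[198:]=0
c=max(cv2.findContours(m,0,2)[0],key=cv2.contourArea);P=plane("top",c[:,0]+0.,.160)[:,:2].astype(np.float32)
print("grip",cv2.minAreaRect(P))
# knob top from side/top: dark mask near lid
for n,(x0,x1,y0,y1) in {"top":(118,145,205,225),"side":(170,195,296,322)}.items():
    im=cv2.imread(f"pics/{n}_raw.png");s=im[y0:y1,x0:x1];mm=(s.max(2)<75)
    ys,xs=np.nonzero(mm);print(n,"knob",xs.min()+x0,xs.max()+x0,ys.min()+y0,ys.max()+y0, proj(n,[[.475,.332,.049],[.475,.332,.013]]))
E
python3 rim.py
```

```text
pot guess [ 0.52811882 -0.22454788] pink etc
top (np.float32(35.048668), np.float64(0.003000000000000013), np.float64(0.002000000000000012)) [ 0.53111882 -0.22254788]Traceback (most recent call last):
  File "rim.py", line 12, in <module>
    b=max(((score(n,img,g0+[dx,dy]),dx,dy) for dx in np.arange(-.012,.0121,.001) for dy in np.arange(-.012,.0121,.001)))
  File "rim.py", line 12, in <genexpr>
    b=max(((score(n,img,g0+[dx,dy]),dx,dy) for dx in np.arange(-.012,.0121,.001) for dy in np.arange(-.012,.0121,.001)))
            ~~~~~^^^^^^^^^^^^^^^^^^
  File "rim.py", line 9, in score
    m=s(.038);return np.mean(m-s(.0425))+np.mean(m-s(.033))
  File "rim.py", line 7, in s
    uv=proj(n,circ(c,r,.102,90)).astype(np.float32)
       ~~~~^^^^^^^^^^^^^^^^^^^^^
  File "h.py", line 10, in proj
    p=arm.camera_params(n);K=np.array([[p['fx'],0,p['cx']],[0,p['fy'],p['cy']],[0,0,1]]);E=np.array(p['extrinsics'])
ValueError: time passes only in moves, steps and waits
```

```bash
sed -i 's/arm.camera_params(n)/CP[n]/; s/^def ray/CP={n:arm.camera_params(n) for n in("side","top")}\ndef ray/' h.py; python3 rim.py; python3 -c "
from workcell import arm;print(arm.get_obs()['clock'])"
```

```text
pot guess [ 0.52811882 -0.22454788] pink etc
top (np.float32(35.048668), np.float64(0.003000000000000013), np.float64(0.002000000000000012)) [ 0.53111882 -0.22254788]
side (np.float32(12.469306), np.float64(0.005000000000000015), np.float64(1.0408340855860843e-17)) [ 0.53311882 -0.22454788]
grip ((0.5575152039527893, -0.11419674009084702), (0.03233195096254349, 0.10191024839878082), 73.18462371826172)
top knob 118 144 205 224 [[125.96043798 213.98038705]
 [130.33088217 215.63715491]]
side knob 179 187 307 318 [[183.33805819 304.17506373]
 [184.57357335 315.73007579]]
0.2
```

```bash
python3 -m creep '[{"hand":100,"translation":[-0.338,0,-0.52],"spin":0},{"hand":100,"translation":[-0.338,0,-0.52],"spin":0},{"hand":100,"translation":[-0.338,0,-0.52],"spin":0},{"hand":100,"translation":[-0.338,0,-0.52],"spin":0},{"hand":100,"translation":[-0.338,0,-0.52],"spin":0},{"hand":100,"translation":[-0.338,0,-0.52],"spin":0},{"hand":100,"translation":[-0.338,0,-0.52],"spin":0},{"hand":100,"translation":[-0.338,0,-0.52],"spin":0},{"hand":100,"translation":[-0.338,0,-0.52],"spin":0},{"hand":100,"translation":[-0.338,0,-0.52],"spin":0},{"hand":100,"translation":[-0.338,0,-0.52],"spin":0},{"hand":100,"translation":[-0.338,0,-0.52],"spin":0}]' 40
cat > go.py <<'E'
import sys,numpy as np
from workcell import arm
o=arm.get_obs();R=np.array(o['eef_rot']);t=np.array(list(map(float,sys.argv[1:4])))
z=R[:,2];print("clock",o['clock'],"pos",o['ee_pos'],"az",np.degrees(np.arctan2(z[1],z[0])),"tilt",R[2,1],"F",o['force'],"w",o['width'],"q6",o['q'][5])
d=t-o['ee_pos'];print("dist",np.linalg.norm(d),"units",np.round(R.T@d/.8,4))
E
python3 go.py .475 .332 .12
```

```text
clock: 1.2
ee_pos: [0.3127, -0.1355, 0.2314]
eef_rot: [[-0.971, 0.001, 0.24], [-0.24, 0.001, -0.971], [-0.001, -1.0, -0.0]]
force: [0.0, -0.6, 0.8]
width: 1.001
clock 1.2 pos [ 0.31265349 -0.13552146  0.23139221] az -76.11247100721283 tilt -0.9999995797140812 F [ 0.01884253 -0.5882331   0.76165083] w 1.0006373123001713 q6 52.34975705185763
dist 0.5072878192548678 units [-0.3372  0.1398 -0.5185]
```

```bash
python3 -m creep '[{"hand":100,"translation":[-0.337,0.14,-0.5185],"spin":0},{"hand":100,"translation":[-0.337,0.14,-0.5185],"spin":0},{"hand":100,"translation":[-0.337,0.14,-0.5185],"spin":0},{"hand":100,"translation":[-0.337,0.14,-0.5185],"spin":0},{"hand":100,"translation":[-0.337,0.14,-0.5185],"spin":0},{"hand":100,"translation":[-0.337,0.14,-0.5185],"spin":0},{"hand":100,"translation":[-0.337,0.14,-0.5185],"spin":0},{"hand":100,"translation":[-0.337,0.14,-0.5185],"spin":0},{"hand":100,"translation":[-0.337,0.14,-0.5185],"spin":0},{"hand":100,"translation":[-0.337,0.14,-0.5185],"spin":0},{"hand":100,"translation":[-0.337,0.14,-0.5185],"spin":0},{"hand":100,"translation":[-0.337,0.14,-0.5185],"spin":0}]'
python3 go.py .475 .332 .022
```

```text
clock: 2.2
ee_pos: [0.4721, 0.3257, 0.1211]
eef_rot: [[-0.971, 0.0, 0.24], [-0.24, 0.0, -0.971], [-0.001, -1.0, -0.0]]
force: [0.2, -0.9, 0.4]
width: 0.999
clock 2.2 pos [0.47210266 0.32570403 0.12107409] az -76.08778801866062 tilt -0.9999997738315921 F [ 0.18845024 -0.93628521  0.40723084] w 0.9992599517782551 q6 110.52788185102189
dist 0.09931621001722123 units [-0.0053  0.1238 -0.0067]
```

```bash
python3 -m creep '[{"hand":100,"translation":[-0.0053,0.03,-0.0067],"spin":0},{"hand":100,"translation":[-0.0053,0.06,-0.0067],"spin":0},{"hand":100,"translation":[-0.0053,0.09,-0.0067],"spin":0},{"hand":100,"translation":[-0.0053,0.11,-0.0067],"spin":0},{"hand":100,"translation":[-0.0053,0.1238,-0.0067],"spin":0},{"hand":60,"translation":[-0.0053,0.1238,-0.0067],"spin":0},{"hand":40,"translation":[-0.0053,0.1238,-0.0067],"spin":0}]' 30
python3 go.py .475 .332 .022
python3 - <<'E'
from h import *
im=arm.capture("side");cv2.imwrite("pics/g1.png",cv2.resize(im[230:384,120:300,::-1],(700,599),interpolation=2))
E
```

```text
clock: 2.78
ee_pos: [0.4749, 0.3319, 0.0219]
eef_rot: [[-0.971, -0.0, 0.24], [-0.24, 0.0, -0.971], [0.0, -1.0, -0.0]]
force: [1.3, -0.9, -0.2]
width: 0.75
clock 2.7833 pos [0.47494992 0.33185534 0.02194706] az -76.09387311224958 tilt -0.9999999933022342 F [ 1.26197499 -0.90667167 -0.23574636] w 0.7504577693576283 q6 110.87712475844131
dist 0.0001619783565990416 units [-0.0001 -0.0001 -0.0002]
```

View pics/g1.png

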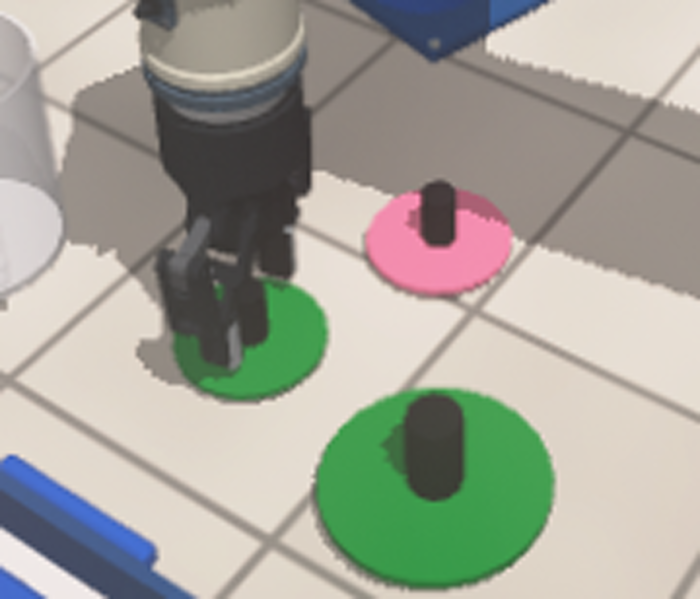

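The fingers straddle the knob at (255,305) in the crop, clear of the pink and large lids. Closing and lifting.

```bash
python3 -m creep '[{"hand":5,"translation":[0,0,0],"spin":0},{"hand":5,"translation":[0,0,0],"spin":0},{"hand":5,"translation":[0,0,0],"spin":0},{"hand":5,"translation":[0,0,0],"spin":0},{"hand":5,"translation":[0,0,0],"spin":0},{"hand":5,"translation":[0,0,0],"spin":0},{"hand":5,"translation":[0,0,0],"spin":0},{"hand":5,"translation":[0,0,0],"spin":0},{"hand":5,"translation":[0,0,0],"spin":0},{"hand":5,"translation":[0,0,0],"spin":0}]' 40
python3 go.py .475 .332 .022
python3 -m creep '[{"hand":5,"translation":[0,-0.02,0],"spin":0},{"hand":5,"translation":[0,-0.05,0],"spin":0},{"hand":5,"translation":[0,-0.09,0],"spin":0},{"hand":5,"translation":[0,-0.13,0],"spin":0},{"hand":5,"translation":[0,-0.16,0],"spin":0},{"hand":5,"translation":[0,-0.18,0],"spin":0},{"hand":5,"translation":[0,-0.18,0],"spin":0},{"hand":5,"translation":[0,-0.18,0],"spin":0}]'
python3 - <<'E'
from h import *
im=arm.capture("side");cv2.imwrite("pics/g2.png",cv2.resize(im[190:384,90:300,::-1],(640,590),interpolation=2))
E
python3 go.py .531 -.2235 .185
```

```text
clock: 3.67
ee_pos: [0.4762, 0.3327, 0.0241]
eef_rot: [[-0.971, 0.003, 0.24], [-0.24, 0.002, -0.971], [-0.003, -1.0, -0.001]]
force: [-0.7, -0.6, 5.4]
width: 0.243
clock 3.6667 pos [0.4762408  0.3326851  0.02408609] az -76.1021234344827 tilt -0.9999934977269512 F [-0.73084978 -0.57725226  5.42459631] w 0.24341917961233062 q6 110.87686229138806
dist 0.002522042133872494 units [0.0017 0.0026 0.0005]
clock: 4.33
ee_pos: [0.4763, 0.3326, 0.1692]
eef_rot: [[-0.971, 0.005, 0.24], [-0.24, 0.004, -0.971], [-0.006, -1.0, -0.002]]
force: [-0.7, 0.4, -1.4]
width: 0.243
clock 4.3833 pos [0.47562759 0.33220124 0.16799193] az -76.10570230446984 tilt -0.9999923994848863 F [ 0.42738447 -0.42717873 -0.91123382] w 0.24384668022598488 q6 110.8783127038344
dist 0.558712135021143 units [ 0.0995 -0.0227  0.6909]
```

View pics/g2.png

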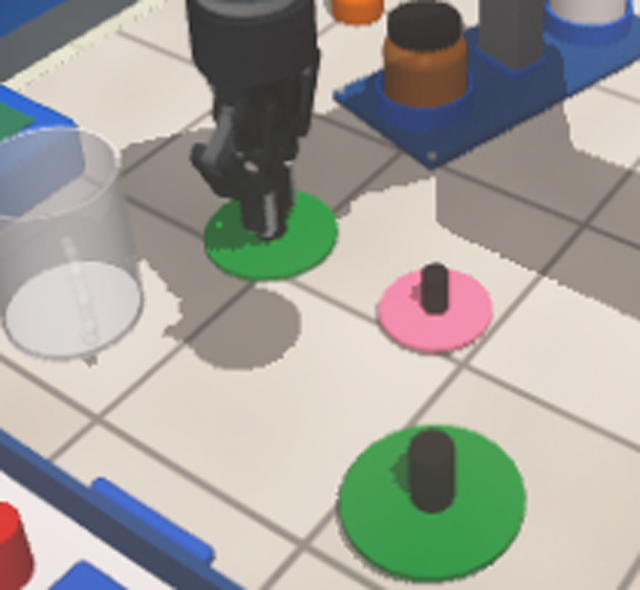

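The lid hangs level from the fingers (disc at (270,235) in the crop). Carrying it high over to the pot.

```bash
python3 -m creep '[{"hand":5,"translation":[0.002,-0.02,0.015],"spin":0},{"hand":5,"translation":[0.006,-0.04,0.045],"spin":0},{"hand":5,"translation":[0.012,-0.06,0.085],"spin":0},{"hand":5,"translation":[0.018,-0.08,0.13],"spin":0},{"hand":5,"translation":[0.025,-0.1,0.175],"spin":0},{"hand":5,"translation":[0.032,-0.115,0.22],"spin":0},{"hand":5,"translation":[0.038,-0.115,0.265],"spin":0},{"hand":5,"translation":[0.045,-0.115,0.31],"spin":0},{"hand":5,"translation":[0.051,-0.115,0.35],"spin":0},{"hand":5,"translation":[0.056,-0.115,0.385],"spin":0},{"hand":5,"translation":[0.06,-0.115,0.41],"spin":0},{"hand":5,"translation":[0.061,-0.115,0.42],"spin":0}]'
python3 go.py .531 -.2235 .26
```

```text
clock: 5.38
ee_pos: [0.5079, -0.0084, 0.2577]
eef_rot: [[-0.971, 0.0, 0.238], [-0.238, 0.002, -0.971], [-0.001, -1.0, -0.001]]
force: [-0.7, 0.6, -0.9]
width: 0.245
clock 5.3833 pos [ 0.50788459 -0.00843609  0.25768919] az -76.22438455056876 tilt -0.9999985217563201 F [-0.73777922  0.62890449 -0.88005944] w 0.24537640695032362 q6 74.99650600991941
dist 0.21631492684256695 units [ 0.0359 -0.0033  0.268 ]
```

```bash
python3 -m creep '[{"hand":5,"translation":[0.003,0,0.02],"spin":0},{"hand":5,"translation":[0.008,0,0.06],"spin":0},{"hand":5,"translation":[0.015,0,0.105],"spin":0},{"hand":5,"translation":[0.021,0,0.15],"spin":0},{"hand":5,"translation":[0.027,0,0.195],"spin":0},{"hand":5,"translation":[0.032,0,0.235],"spin":0},{"hand":5,"translation":[0.036,0,0.26],"spin":0},{"hand":5,"translation":[0.036,0.03,0.268],"spin":0},{"hand":5,"translation":[0.036,0.06,0.268],"spin":0},{"hand":5,"translation":[0.036,0.09,0.268],"spin":0},{"hand":5,"translation":[0.036,0.1,0.268],"spin":0},{"hand":5,"translation":[0.036,0.1,0.268],"spin":0}]'
cat > lid.py <<'E'
import sys;from h import *
from scipy.optimize import least_squares
o=arm.get_obs();z=o['ee_pos'][2]-.0161
for n in("side","top"):
    im=arm.capture(n);cv2.imwrite(f"pics/{n}_{sys.argv[1]}.png",im[:,:,::-1])
    m=cv2.inRange(cv2.cvtColor(im,cv2.COLOR_RGB2HSV),(45,100,30),(80,255,255))
    for c in cv2.findContours(m,0,1)[0]:
        if cv2.contourArea(c)<60: continue
        # extreme edges only: circle through hull
        H=cv2.convexHull(c)[:,0]+0.;P=plane(n,H,z+.005)[:,:2]
        if abs(P[:,1].mean()+.22)>.15: continue
        f=least_squares(lambda v:np.hypot(*(P-v).T)-.044,P.mean(0),loss='soft_l1',f_scale=.001)
        print(n,len(P),"mec",cv2.minEnclosingCircle(P.astype(np.float32)),"fit",f.x,np.round(f.fun*1e3,1))
print(o['ee_pos'],z)
E
python3 lid.py p1; python3 go.py .531 -.2235 .14
python3 - <<'E'
import cv2,numpy as np
s=cv2.imread('pics/side_p1.png')[110:250,220:340];t=cv2.imread('pics/top_p1.png')[120:260,240:380]
cv2.imwrite('pics/c3.png',np.hstack([cv2.resize(s,(400,466),interpolation=2),cv2.resize(t,(400,466)[:2],interpolation=2)]))
E
```

```text
clock: 6.38
ee_pos: [0.5293, -0.2221, 0.1743]
eef_rot: [[-0.971, -0.005, 0.238], [-0.238, 0.004, -0.971], [0.004, -1.0, -0.005]]
force: [-0.1, 0.3, -0.3]
width: 0.241
side 14 mec ((0.5270951986312866, -0.2189735323190689), 0.04312492907047272) fit [ 0.52892658 -0.21947487] [-2.8 -1.1 -0.9 -1.8 -3.3 -1.8 -1.6 -1.5 -0.8 -1.2 -2.  -2.7 -2.8 -4.6]
[ 0.52929409 -0.22213078  0.17428125] 0.15818125223604954
clock 6.4833 pos [ 0.53129213 -0.22301766  0.17751057] az -76.19615702317468 tilt -0.9999981032156654 F [ 0.91842056 -0.17545203  0.08952867] w 0.24191695917546532 q6 53.15083887247105
dist 0.03751480812774384 units [0.0005 0.0469 0.0006]
```

View pics/c3.png

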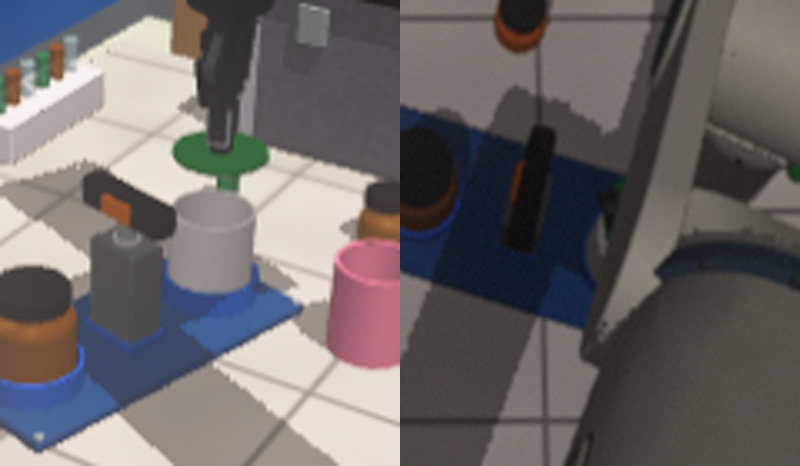

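The lid hovers over the pot in the side view, and the top view is hidden by the arm. My lid fit was polluted by the green cuvette behind it, so I'm redoing it with the cuvette excluded.

```bash
python3 - <<'E'
from h import *
im=cv2.imread("pics/side_p1.png")[:,:,::-1];o=arm.get_obs();x,y,z=o['ee_pos'];print(x,y,z)
m=cv2.inRange(cv2.cvtColor(im,cv2.COLOR_RGB2HSV),(45,80,30),(85,255,255))[140:163,265:305]
for r in range(m.shape[0]):
    c=np.nonzero(m[r])[0]
    if len(c):print(140+r,c.min()+265,c.max()+265,end=' | ')
u=z-.0161
for zz in(u,u+.005):
    p=proj("side",circ((x,y),.044,zz));print("\nlid pred",p.min(0),p.max(0))
p=proj("side",circ((.531,-.2235),.040,.102));print("rim pred",p.min(0),p.max(0))
g=cv2.cvtColor(im,cv2.COLOR_RGB2GRAY)
for r in(178,182,190): print(r,g[r,264:304])
E
```

```text
0.5312921291441128 -0.22301765505870466 0.1775105696142061
150 278 292 | 151 275 295 | 152 274 297 | 153 273 298 | 154 272 299 | 155 272 299 | 156 272 299 | 157 273 299 | 158 273 299 | 159 275 298 | 160 276 296 | 161 279 293 | 162 289 290 | 
lid pred [270.88220127 148.76942955] [300.07901668 161.70846324]

lid pred [270.94662027 147.30887251] [300.20036174 160.1824574 ]
rim pred [271.58762416 166.27110635] [297.518866   178.68700285]
178 [ 57  56  57  56  55  56  56  56  77 138 141 142 143 150 152 154 149 151
 153 154 156 155 154 153 151 150 148 150 142 130 128 127 162 222 221 220
 221 221 221 220]
182 [ 93  81  82  95 106 116 130 131 136 139 141 143 144 145 145 146 146 146
 146 146 145 144 143 142 140 140 137 135 132 130 128 127 199 222 222 221
 221 221 221 221]
190 [ 76  76  75  75  74  77 110 133 137 140 142 143 144 145 145 146 146 145
 145 145 145 144 142 141 139 137 135 132 130 129 124 100  80 110 147 147
 147 146 150 195]
```

Lid centre matches the prediction (285.5 px) and the rim agrees within about 1 mm. Lowering.

```bash
python3 -m creep '[{"hand":5,"translation":[0,0.015,0],"spin":0},{"hand":5,"translation":[0,0.03,0],"spin":0},{"hand":5,"translation":[0,0.045,0],"spin":0},{"hand":5,"translation":[0,0.056,0],"spin":0},{"hand":5,"translation":[0,0.062,0],"spin":0},{"hand":5,"translation":[0,0.066,0],"spin":0},{"hand":5,"translation":[0,0.068,0],"spin":0},{"hand":5,"translation":[0,0.07,0],"spin":0},{"hand":5,"translation":[0,0.07,0],"spin":0}]'
python3 go.py .5313 -.2232 .118
```

```text
clock: 7.23
ee_pos: [0.5314, -0.223, 0.1215]
eef_rot: [[-0.971, 0.0, 0.239], [-0.239, 0.002, -0.971], [-0.001, -1.0, -0.002]]
force: [-0.3, -0.9, -1.4]
width: 0.242
clock 7.2333 pos [ 0.53139882 -0.22298402  0.12148377] az -76.20030374330015 tilt -0.9999982562557094 F [-0.28606409 -0.8831752  -1.44308944] w 0.24165326734609865 q6 53.146700609730075
dist 0.0034918539165296686 units [0.0002 0.0044 0.0002]
```

```bash
python3 -m creep '[{"hand":5,"translation":[0,0.0015,0],"spin":0},{"hand":5,"translation":[0,0.003,0],"spin":0},{"hand":5,"translation":[0,0.004,0],"spin":0},{"hand":5,"translation":[0,0.0045,0],"spin":0},{"hand":5,"translation":[0,0.0045,0],"spin":0}]'
python3 go.py .5313 -.2232 .118
```

```text
clock: 7.65
ee_pos: [0.5314, -0.223, 0.1181]
eef_rot: [[-0.971, 0.0, 0.239], [-0.239, 0.002, -0.971], [-0.001, -1.0, -0.002]]
force: [-1.2, -0.8, 2.6]
width: 0.241
clock 7.65 pos [ 0.53140986 -0.22297784  0.11810564] az -76.19613737900637 tilt -0.9999983159449857 F [-1.17109291 -0.82485888  2.56362133] w 0.2413324226653103 q6 53.14192903164674
dist 0.00026941188517746865 units [0.0002 0.0001 0.0002]
```

Touched down with about 3–4 N on the rim. Releasing, backing up, then checking.

```bash
python3 -m creep '[{"hand":30,"translation":[0,0,0],"spin":0},{"hand":40,"translation":[0,0,0],"spin":0},{"hand":60,"translation":[0,0,0],"spin":0},{"hand":60,"translation":[0,0,0],"spin":0},{"hand":60,"translation":[0,-0.02,0],"spin":0},{"hand":60,"translation":[0,-0.05,0],"spin":0},{"hand":60,"translation":[0,-0.09,0],"spin":0},{"hand":60,"translation":[0,-0.13,0],"spin":0},{"hand":60,"translation":[0,-0.15,0],"spin":0},{"hand":60,"translation":[0,-0.15,0],"spin":0}]'
python3 lid.py p2; python3 - <<'E'
from h import *
im=cv2.imread("pics/side_p2.png");p=proj("side",circ((.531,-.2235),.044,.107));print(p.min(0),p.max(0))
c=cv2.resize(im[120:240,210:330],(590,590),interpolation=2);cv2.imwrite("pics/c4.png",c)
E
python3 go.py .5577 -.1165 .24
```

```text
clock: 8.48
ee_pos: [0.5335, -0.2241, 0.2425]
eef_rot: [[-0.971, 0.007, 0.239], [-0.239, -0.001, -0.971], [-0.006, -1.0, 0.002]]
force: [0.5, 0.1, 0.6]
width: 0.6
top 13 mec ((0.5080352425575256, -0.17432862520217896), 0.02698083221912384) fit [ 0.50308353 -0.20713199] [ -1.7 -14.6 -17.8  -4.2  -0.9  -0.    0.2   2.1   2.    0.9   1.    1.1
  -0.1]
[ 0.53352135 -0.22413315  0.24247619] 0.22637619368540982
[270.35406863 164.28608348] [298.935073   177.88819389]
clock 8.5833 pos [ 0.53150117 -0.22324349  0.23834654] az -76.19527538757988 tilt -0.9999982141443811 F [-0.67105503  0.11325452 -1.26010407] w 0.6019854258785529 q6 53.15529808190014
dist 0.10992400029402269 units [-0.0636 -0.0018 -0.1218]
```

View pics/c4.png

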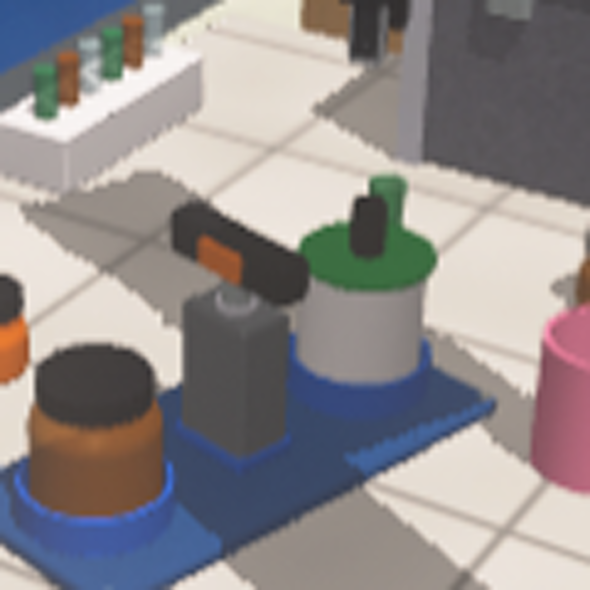

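The lid is seated flat on the pot (disc (367,255), knob (368,225) in the crop) and released. Next: checking the grip position against its button.

```bash
python3 - <<'E'
from h import *
from scipy.optimize import least_squares
obs={}
for n,f,(x0,x1,y0,y1) in(("side","side_p2",(248,262,165,180)),("top","top_raw",(270,290,160,200))):
    im=cv2.imread(f"pics/{f}.png")[:,:,::-1];h=cv2.cvtColor(im,cv2.COLOR_RGB2HSV)
    m=cv2.inRange(h,(3,140,60),(18,255,255))[y0:y1,x0:x1];ys,xs=np.nonzero(m);obs[n]=np.array([xs.mean()+x0,ys.mean()+y0]);print(n,obs[n],len(xs),xs.min()+x0,xs.max()+x0,ys.min()+y0,ys.max()+y0)
a=np.radians(74.4);Y=np.array([np.cos(a),np.sin(a)])
for C in([.5577,-.1186],[.5575,-.114]):
    B=np.r_[C+Y*.017,.145];print(C,"side btn",proj("side",B),"top btn top-edge",proj("top",np.r_[C+Y*.0145,.154]))
# grip silhouette ends in the side view
a2=np.radians(-15.6);X=np.array([np.cos(a2),np.sin(a2)])
C=np.array([.5577,-.1170]);V=np.array([np.r_[C+sx*.05*X+sy*.012*Y,.145+sz*.015] for sx in(-1,1) for sy in(-1,1) for sz in(-1,1)])
p=proj("side",V);print("grip pred crop px",(p.min(0)-[210,120])*4.917,(p.max(0)-[210,120])*4.917)
E
python3 go.py .5577 -.1170 .24
```

```text
side [254.08 172.08] 50 250 258 168 176
top [280.32258065 174.25806452] 31 278 282 168 180
[0.5577, -0.1186] side btn [[255.62748072 173.06436654]] top btn top-edge [[281.16570961 174.99302096]]
[0.5575, -0.114] side btn [[254.84078482 173.72864743]] top btn top-edge [[279.4009295  175.07299022]]
grip pred crop px [171.91482    194.52974099] [320.47080854 314.39472007]
clock 8.5833 pos [ 0.53150117 -0.22324349  0.23834654] az -76.19527538757988 tilt -0.9999982141443811 F [-0.67105503  0.11325452 -1.26010407] w 0.6019854258785529 q6 53.15529808190014
dist 0.10943853228397518 units [-0.0635 -0.0018 -0.1212]
```

```bash
python3 -m creep '[{"hand":80,"translation":[-0.01,0,-0.02],"spin":0.1},{"hand":80,"translation":[-0.025,0,-0.05],"spin":0.3},{"hand":80,"translation":[-0.045,0,-0.085],"spin":0.5},{"hand":80,"translation":[-0.06,0,-0.11],"spin":0.7},{"hand":80,"translation":[-0.065,0,-0.1215],"spin":0.9},{"hand":80,"translation":[-0.065,0,-0.1215],"spin":0.98},{"hand":80,"translation":[-0.065,0,-0.1215],"spin":0.98},{"hand":80,"translation":[-0.065,0,-0.1215],"spin":0.98}]' 40
python3 go.py .559 -.1165 .126
```

```text
clock: 9.25
ee_pos: [0.558, -0.1162, 0.237]
eef_rot: [[-0.964, -0.001, -0.267], [0.267, 0.002, -0.964], [0.002, -1.0, -0.001]]
force: [0.5, -0.2, 0.1]
width: 0.799
clock 9.25 pos [ 0.55804271 -0.11619457  0.23698755] az -105.47228634225846 tilt -0.9999977312981966 F [ 0.52985317 -0.19102254  0.08164884] w 0.7991056865997018 q6 93.46641051433556
dist 0.11099209899609339 units [-0.0015  0.1387  0.0002]
```

```bash
python3 -m creep '[{"hand":80,"translation":[-0.001,0.02,0],"spin":0},{"hand":80,"translation":[-0.001,0.05,0],"spin":0},{"hand":80,"translation":[-0.001,0.08,0],"spin":0},{"hand":80,"translation":[-0.001,0.105,0],"spin":0},{"hand":80,"translation":[-0.001,0.125,0],"spin":0},{"hand":80,"translation":[-0.001,0.134,0],"spin":0},{"hand":80,"translation":[-0.001,0.136,0],"spin":0},{"hand":60,"translation":[-0.001,0.136,0],"spin":0},{"hand":50,"translation":[-0.001,0.136,0],"spin":0},{"hand":50,"translation":[-0.001,0.136,0],"spin":0}]'
python3 go.py .559 -.1165 .128
python3 - <<'E'
from h import *
im=arm.capture("side");cv2.imwrite("pics/c5.png",cv2.resize(im[120:230,200:320,::-1],(640,587),interpolation=2))
E
```

```text
clock: 10.08
ee_pos: [0.5594, -0.1165, 0.1293]
eef_rot: [[-0.964, 0.001, -0.267], [0.267, 0.001, -0.964], [-0.0, -1.0, -0.002]]
force: [0.5, 0.3, -0.5]
width: 0.499
clock 10.0833 pos [ 0.55941365 -0.11648917  0.12926397] az -105.46666715037463 tilt -0.9999988246651372 F [ 0.47748395  0.32808903 -0.51706969] w 0.49911821924140914 q6 93.43540680089528
dist 0.0013299838201111872 units [0.0005 0.0016 0.0002]
```

View pics/c5.png

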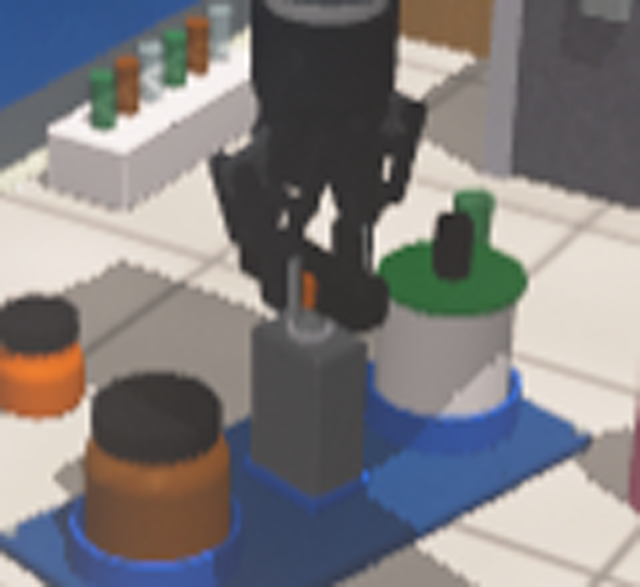

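The fingers straddle mid-bar, with the near pad in front of the orange button at (308,290) in the crop. Squeezing.

```bash
python3 -m creep '[{"hand":35,"translation":[0,0,0],"spin":0},{"hand":20,"translation":[0,0,0],"spin":0},{"hand":5,"translation":[0,0,0],"spin":0},{"hand":5,"translation":[0,0,0],"spin":0},{"hand":5,"translation":[0,0,0],"spin":0},{"hand":5,"translation":[0,0,0],"spin":0},{"hand":5,"translation":[0,0,0],"spin":0},{"hand":5,"translation":[0,0,0],"spin":0}]' 60
python3 go.py .559 -.1165 .128
```

```text
clock: 10.8
ee_pos: [0.5601, -0.1154, 0.1305]
eef_rot: [[-0.964, 0.002, -0.267], [0.267, 0.003, -0.964], [-0.001, -1.0, -0.003]]
force: [0.4, 8.4, 7.5]
width: 0.271
clock 10.8 pos [ 0.56005935 -0.11536188  0.13045435] az -105.4899703276596 tilt -0.9999934070263318 F [0.40593684 8.44072539 7.49916051] w 0.27062138028311006 q6 93.44656370012088
dist 0.0029054028456018967 units [0.0009 0.0031 0.0017]
```

Opening of about 23 mm means the button is fully in. Pulling straight up.

```bash
python3 -m creep '[{"hand":5,"translation":[0,-0.003,-0.0005],"spin":0},{"hand":5,"translation":[0,-0.008,-0.0005],"spin":0},{"hand":5,"translation":[0,-0.016,-0.0005],"spin":0},{"hand":5,"translation":[0,-0.024,-0.0005],"spin":0},{"hand":5,"translation":[0,-0.032,-0.0005],"spin":0},{"hand":5,"translation":[0,-0.04,-0.0005],"spin":0},{"hand":5,"translation":[0,-0.045,-0.0005],"spin":0},{"hand":5,"translation":[0,-0.045,-0.0005],"spin":0}]' 60
python3 go.py .560 -.1154 .25
```

```text
clock: 11.47
ee_pos: [0.5601, -0.1152, 0.1675]
eef_rot: [[-0.964, 0.003, -0.267], [0.267, 0.003, -0.964], [-0.002, -1.0, -0.003]]
force: [-0.5, -1.8, -1.0]
width: 0.27
clock 11.4667 pos [ 0.56005159 -0.11517644  0.16749684] az -105.48868621266992 tilt -0.9999931704293118 F [-0.46790832 -1.78954839 -1.04903316] w 0.2703260524266301 q6 93.49392249480121
dist 0.08250347451085331 units [-0.0002 -0.1031 -0.    ]
```

```bash
python3 -m creep '[{"hand":5,"translation":[0,-0.006,0],"spin":0},{"hand":5,"translation":[0,-0.014,0],"spin":0},{"hand":5,"translation":[0,-0.022,0],"spin":0},{"hand":5,"translation":[0,-0.03,0],"spin":0},{"hand":5,"translation":[0,-0.038,0],"spin":0},{"hand":5,"translation":[0,-0.046,0],"spin":0},{"hand":5,"translation":[0,-0.054,0],"spin":0},{"hand":5,"translation":[0,-0.062,0],"spin":0},{"hand":5,"translation":[0,-0.07,0],"spin":0},{"hand":5,"translation":[0,-0.078,0],"spin":0},{"hand":5,"translation":[0,-0.084,0],"spin":0},{"hand":5,"translation":[0,-0.084,0],"spin":0}]' 60
python3 go.py .560 -.1154 .2505
python3 - <<'E'
from h import *
im=arm.capture("side");cv2.imwrite("pics/c6.png",cv2.resize(im[90:230,190:330,::-1],(590,590),interpolation=2))
E
```

```text
clock: 12.47
ee_pos: [0.56, -0.1153, 0.236]
eef_rot: [[-0.964, 0.003, -0.267], [0.267, 0.003, -0.964], [-0.002, -1.0, -0.003]]
force: [0.1, 0.4, 0.0]
width: 0.27
clock 12.4667 pos [ 0.56001992 -0.11527     0.23596595] az -105.48893815860545 tilt -0.9999910626969128 F [0.0584056  0.40064468 0.02739465] w 0.26969975383372 q6 93.50570101850867
dist 0.014534646418781756 units [-0.0001 -0.0182  0.0001]
```

View pics/c6.png

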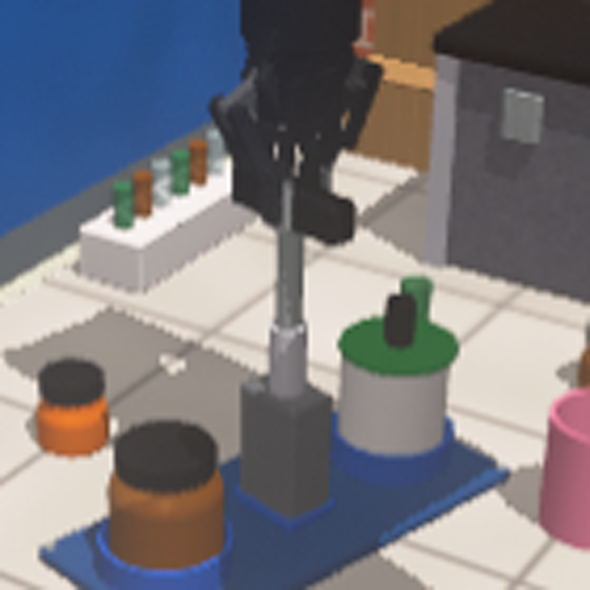

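The upper tube is out and the lower tube partly out; the lid still sits level. The last stretch up to the hard stop goes gently.

```bash
python3 -m creep '[{"hand":5,"translation":[0,-0.005,0],"spin":0},{"hand":5,"translation":[0,-0.01,0],"spin":0},{"hand":5,"translation":[0,-0.014,0],"spin":0},{"hand":5,"translation":[0,-0.017,0],"spin":0},{"hand":5,"translation":[0,-0.019,0],"spin":0},{"hand":5,"translation":[0,-0.02,0],"spin":0},{"hand":5,"translation":[0,-0.02,0],"spin":0},{"hand":5,"translation":[0,-0.02,0],"spin":0}]' 60
python3 go.py .560 -.1154 .2505
```

```text
clock: 13.18
ee_pos: [0.5598, -0.1152, 0.2507]
eef_rot: [[-0.964, 0.003, -0.267], [0.267, 0.003, -0.964], [-0.002, -1.0, -0.003]]
force: [5.6, -0.1, -14.7]
width: 0.275
clock 13.1833 pos [ 0.55984245 -0.11523826  0.25073929] az -105.49077614080251 tilt -0.9999923449745449 F [  5.60913977  -0.09144229 -14.73      ] w 0.2751249101534475 q6 93.50903519160164
dist 0.00032900370148696343 units [-0.0002  0.0003  0.0001]
```

The hard stop is reached: rise 120 mm, steady pull of about 15 N. Final check picture.

```bash
python3 - <<'E'
from h import *
im=arm.capture("side");cv2.imwrite("pics/c7.png",cv2.resize(im[80:320,80:400,::-1],(800,600),interpolation=2))
o=arm.get_obs();print(o['clock'],o['ee_pos'],o['force'],o['width'])
C=[.5585,-.1160];print("tube/grip pred px", proj("side",[[*C,.250],[*C,.170],[*C,.110]]))
E
```

```text
13.2333 [ 0.5598457  -0.11523006  0.25075057] [  4.58840238   0.17539183 -15.92844712] 0.27289182467212053
tube/grip pred px [[260.21552585 137.9400284 ]
 [259.47722427 163.77090632]
 [258.95120478 182.05934677]]
```

View pics/c7.png

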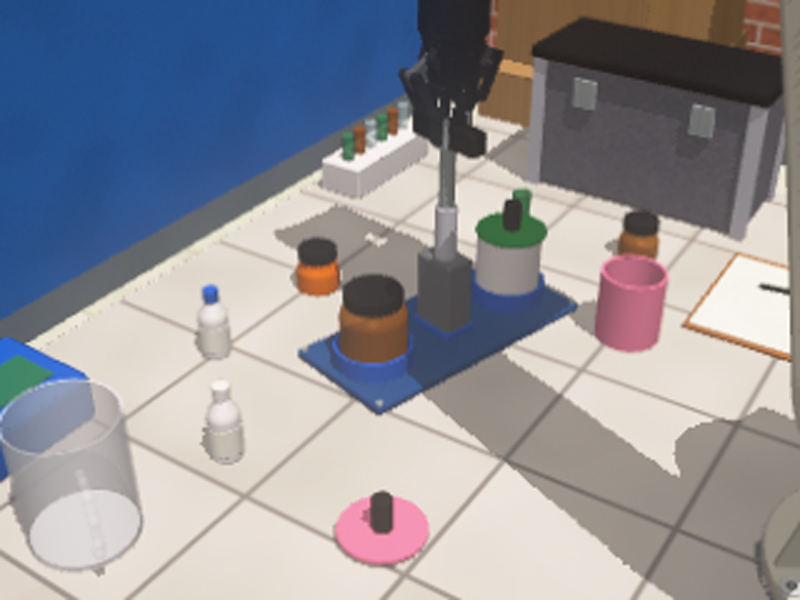

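Both tubes are out: the lower tube's top is at row 207, against 209 predicted for fully out. The lid sits level on the pot at (511,230), and everything else stands where it was. Handing in.

```bash
python3 -c "
from workcell import arm
print(arm.hand_in());o=arm.get_obs();print(o['clock'],o['ee_pos'],o['force'],o['width'])"
```

```text
the job is handed in; nothing more can be done
None
the job is handed in; nothing more can be done
```

The job is handed in at about 13.2 s of the 54 s allowed. No verdict was reported.

**Lid:** I took the smaller green lid (44 mm radius, against 61 mm for the look-alike) by its knob, set it on the white pot and let go. The pictures afterwards show it seated and level.

**Handle:** I gripped mid-bar across the button; the 23 mm opening means it is fully pressed. I then pulled straight up 120 mm to the hard second stop and am still holding there, pulling up with about 15 N at a 60 N grip. In the last picture the lower tube's top was at row 207, against 209 predicted for fully out.

**Other things:** In the last picture nothing else in view looks moved. The large green lid lay outside that crop; it was still in place in an earlier one, and the arm did not go back near it.

**Checks that failed or disagreed:**
- One automatic lid fit over the pot was spoiled by the green cuvette behind it. I redid it with the cuvette left out, and it agreed.
- The arm hid the lid from the top camera, so the seating was judged from the side view and the contact force only.
- Closing on the grip pushed sideways with about 8 N at first; this eased once I started pulling.

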